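# Re-rack mould inserts in reverse order

## Robot

A 6-joint arm with a two-finger parallel gripper is mounted at the origin on the work surface. World frame = base frame: x ahead of the robot, y to its left, z up, the work surface at z = 0. Lengths are in m, angles in rad, forces in N, time in s.
With the tool pointing down it reaches from about 0.35 to 0.775 m from the base axis. Payload 5.5 kg.
Tool frame: the origin (TCP) lies midway between the tips of the shut fingers; the grasp point (between the pads) lies 19 mm behind it; z points along the fingers, y is the direction in which the jaws open and shut (so a half turn about z gives the same grasp; the last joint's range is limited). The gripper opens to 85 mm and grips with 20 to 120 N. Pads are 22 mm wide; open, the fingers measure 114 mm over their backs; the gripper's body (76 mm by 85 mm) begins 54 mm behind the grasp point. The pads swing forward as they close: fully open they stand 13 mm farther back than shut.
Start: joints at [1.016, 0.313, 0.046, 1.304, 0, 1.431], TCP at [0.232, 0.526, 0.231] pointing down, gripper open.
Joint ranges: [-2.76, 2.76], [-0.86, 1.69], [-1.03, 1.26], [-2.2, 2.34], [-1.47, 1.5], [-3.14, 3.14]. Speed limits (rad/s): [2.57, 2.57, 3.14, 3.14, 3.14, 3.14].

## Interface

Orientations are given as a unit quaternion [w, x, y, z].
In Python, from workcell import ctrl gives the robot as it stands. The module is installed in compiled form; this text tells all that it offers. Calls block until the motion is done:
- ctrl.reach(position, orientation): joint-space move of the TCP to a pose.
- ctrl.line_to(position, frame=None, feed=0.15): straight line of the TCP; frame=None keeps the orientation; feed is the mean speed in m/s.
- ctrl.move_j(angles): joint-space move.
- ctrl.gripper_to(opening, strength=None): opening from 0.0 (shut) to 1.0 (fully open); strength is the grip in N (None keeps the last); returns when the fingers have stopped.
- ctrl.wait(seconds).
- ctrl.solve_ik(position, orientation): joint angles nearest the present ones, or None.
- ctrl.state(): the state.
- ctrl.grab_frame(name): name is "scene" or "top"; returns a dict with "frame" (384x512x3 uint8, red, green, blue), "range_z" (384x512 float32, m along the optical axis (not along the pixel's ray), 0 where there is no reading), "fx", "fy", "cx", "cy" (pixels), "eye" and "orientation" of the camera in the world. Camera axes: x right, y down, z forward; pixel columns grow to the right and rows downward; lengths in m; the calibration is good to about 2 mm. A picture is of the moment at which its call begins.
A pose or a line that the arm cannot do raises ctrl.Unreachable and nothing moves.
- ctrl.finish_job(): hands the job in, once; it reports no verdict.
The state is a dict: "t": time; "joint_positions": joint angles; "joint_velocities": joint speeds; "joint_efforts": joint torques, N m; "eef_pos": TCP position; "tcp_rot": TCP orientation; "wrist_force": force on the tool from outside, world axes, zero at the start; "ft_torque": the same for the moment, N m; "width": opening from 0.0 (shut) to 1.0 (fully open).
Only numpy, scipy, OpenCV 4.12 (cv2) and the standard library are available. Lean on these libraries where they do the work, as an engineer would, in place of code of your own. Each camera call takes 0.05 s, during which the arm holds its last target.

## Task

Move the four steel mould inserts from the pads of the aluminium stand into the blue tray, one to each pocket, in reverse order: the insert that starts nearest the stand's knob goes into the pocket farthest from the tray's knob, the next one into the next pocket, and so on. Keep them upright, do not drop them, and leave each standing flat on its pocket's floor.

Things in the scene. Friction and masses are not known exactly. Their poses are not given: they have to be found in the camera images.
- stand: Source: flat aluminium plate 70 (x) x 268 (y) x 8 mm, fixed, with four black pads in a row (centres x = 0, y = +99, +33, -33, -99 mm) and a black knob at one end (28 mm wide, top 30 mm up, 154 mm from centre). Nearer or farther than the tray. Origin: centre of its underside. x across the row, y along it towards the knob (always the robot's left, +y, within 15 degrees).
- tray: Target: empty blue tray 70 (x) x 268 (y) x 14 mm high, fixed; four pockets 62 x 62 mm in a row (centres x = 0, y = +99, +33, -33, -99 mm), walls 4 mm thick, floor 4 mm above the table; the same black knob at one end. Origin: centre of its underside. x across the row, y along it towards the knob (always the robot's left, +y, within 15 degrees).
- insert_round: Loose mould insert: round steel bush 60 mm tall, 32 mm diameter, with a 38 mm diameter flange over its lowest 10 mm and a dark bore in its top. About 300 g (up to a fifth more or less). Stands on its pad, foot 12 mm above the table, axes within 6 degrees of the stand's. Origin: centre of its foot, z up.
- insert_square: Loose mould insert: square steel block 32 x 32 mm, 56 mm tall, with two small dark holes in its top. About 400 g (up to a fifth more or less). Stands on its pad, foot 12 mm above the table, axes within 6 degrees of the stand's. Origin: centre of its foot, z up.
- insert_hex: Loose mould insert: hexagonal steel bar 64 mm tall, 32 mm across flats, 37 mm across corners, with one small dark hole in its top; two flats face its own +x and -x, two corners point along +y and -y. About 420 g (up to a fifth more or less). Stands on its pad, foot 12 mm above the table, axes within 6 degrees of the stand's. Origin: centre of its foot, z up.
- insert_blade: Loose mould insert: oblong steel block 24 (x) x 38 (y) mm, 54 mm tall, with a thin rib 8 x 28 mm standing 14 mm higher on its top (68 mm in all). About 360 g (up to a fifth more or less). Stands on its pad, foot 12 mm above the table, axes within 6 degrees of the stand's. Origin: centre of its foot, z up.
- pad_round: Flat black pad (round, 50 mm diameter, 4 mm thick, its underside 8 mm above the table), fixed on the stand under the round insert at the start, in any of the four places. It stays and so shows where that insert came from. Origin: centre of its underside, axes as the stand's.
- pad_square: Flat black pad (square, 48 mm, 4 mm thick, its underside 8 mm above the table), fixed on the stand under the square insert at the start, in any of the four places. It stays and so shows where that insert came from. Origin: centre of its underside, axes as the stand's.
- pad_hex: Flat black pad (hexagonal, 54 mm over corners, 4 mm thick, its underside 8 mm above the table), fixed on the stand under the hex insert at the start, in any of the four places. It stays and so shows where that insert came from. Origin: centre of its underside, axes as the stand's.
- pad_blade: Flat black pad (oblong, 40 x 56 mm, 4 mm thick, its underside 8 mm above the table), fixed on the stand under the blade insert at the start, in any of the four places. It stays and so shows where that insert came from. Origin: centre of its underside, axes as the stand's.
Mind the look-alikes: they are no part of the job. Leave any green or purple look-alike of the insert_hex alone.

How it is judged:
At the end, for the whole second after the job is handed in: Each insert stands in the pocket whose place from the knob reverses its starting place (1 to 4, 2 to 3, 3 to 2, 4 to 1): within 15 mm of the pocket's centre along and across the row, within 4 mm of its floor, within 0.1 rad of upright, at rest (under 0.02 m/s, 0.2 rad/s) (((y of pad_round in the frame of stand between 0.079 and 0.119 m and y of insert_round in the frame of tray between -0.114 and -0.084 m) or (y of pad_round in the frame of stand between 0.013 and 0.053 m and y of insert_round in the frame of tray between -0.048 and -0.018 m) or (y of pad_round in the frame of stand between -0.053 and -0.013 m and y of insert_round in the frame of tray between 0.018 and 0.048 m) or (y of pad_round in the frame of stand between -0.119 and -0.079 m and y of insert_round in the frame of tray between 0.084 and 0.114 m)) and x of insert_round in the frame of tray between -0.015 and 0.015 m and z of insert_round in the frame of tray between 0 and 0.008 m and angle between each of insert_round, insert_square, insert_hex, insert_blade's own z axis and vertical below 0.1 rad and linear speed of each of insert_round, insert_square, insert_hex, insert_blade below 0.02 m/s and angular speed of each of insert_round, insert_square, insert_hex, insert_blade below 0.2 rad/s and ((y of pad_square in the frame of stand between 0.079 and 0.119 m and y of insert_square in the frame of tray between -0.114 and -0.084 m) or (y of pad_square in the frame of stand between 0.013 and 0.053 m and y of insert_square in the frame of tray between -0.048 and -0.018 m) or (y of pad_square in the frame of stand between -0.053 and -0.013 m and y of insert_square in the frame of tray between 0.018 and 0.048 m) or (y of pad_square in the frame of stand between -0.119 and -0.079 m and y of insert_square in the frame of tray between 0.084 and 0.114 m)) and x of insert_square in the frame of tray between -0.015 and 0.015 m and z of insert_square in the frame of tray between 0 and 0.008 m and ((y of pad_hex in the frame of stand between 0.079 and 0.119 m and y of insert_hex in the frame of tray between -0.114 and -0.084 m) or (y of pad_hex in the frame of stand between 0.013 and 0.053 m and y of insert_hex in the frame of tray between -0.048 and -0.018 m) or (y of pad_hex in the frame of stand between -0.053 and -0.013 m and y of insert_hex in the frame of tray between 0.018 and 0.048 m) or (y of pad_hex in the frame of stand between -0.119 and -0.079 m and y of insert_hex in the frame of tray between 0.084 and 0.114 m)) and x of insert_hex in the frame of tray between -0.015 and 0.015 m and z of insert_hex in the frame of tray between 0 and 0.008 m and ((y of pad_blade in the frame of stand between 0.079 and 0.119 m and y of insert_blade in the frame of tray between -0.114 and -0.084 m) or (y of pad_blade in the frame of stand between 0.013 and 0.053 m and y of insert_blade in the frame of tray between -0.048 and -0.018 m) or (y of pad_blade in the frame of stand between -0.053 and -0.013 m and y of insert_blade in the frame of tray between 0.018 and 0.048 m) or (y of pad_blade in the frame of stand between -0.119 and -0.079 m and y of insert_blade in the frame of tray between 0.084 and 0.114 m)) and x of insert_blade in the frame of tray between -0.015 and 0.015 m and z of insert_blade in the frame of tray between 0 and 0.008 m); the robot touches nothing.
It fails at once if an insert is tipped over (more than 0.7 rad) (angle between any of insert_round, insert_square, insert_hex, insert_blade's own z axis and vertical above 0.7 rad).
It fails at once if an insert is dropped or thrown (moves free of the fingers, faster than 0.6 m/s) ((linear speed of insert_round above 0.6 m/s and contact force between the fingers and insert_round below 0.1 N) or (linear speed of insert_square above 0.6 m/s and contact force between the fingers and insert_square below 0.1 N) or (linear speed of insert_hex above 0.6 m/s and contact force between the fingers and insert_hex below 0.1 N) or (linear speed of insert_blade above 0.6 m/s and contact force between the fingers and insert_blade below 0.1 N)).
It also fails if it takes over 120 s, if anything falls off the work surface, if the arm or the gripper's body presses on something with over 40 N, if the wrist force passes 120 N, or if a joint passes its speed limit or range.

## Working session

There is one attempt and no reset: what is moved stays moved. The work goes in short steps, each a Python script; the robot and the scene stay as the last script left them, time stands still between calls to the robot, and variables do not carry over. Pictures are saved under pics/ and viewed, and the job is handed in when it is done.

```bash
mkdir -p pics; python3 - <<'E'
from workcell import ctrl
import cv2
s=ctrl.state();print(s['t'],s['eef_pos'],s['tcp_rot'],s['width'])
for n in('scene','top'):
    f=ctrl.grab_frame(n);cv2.imwrite(f'pics/{n}0.png',f['frame'][...,::-1])
    print(n,f['fx'],f['fy'],f['cx'],f['cy'],f['eye'],f['orientation'])
    import pickle;pickle.dump(f,open(f'{n}0.pkl','wb'))
E
```

```text
0.0 [0.23146247 0.52579409 0.23042675] [-3.19566639e-04  2.05923710e-01  9.78567633e-01 -8.42939300e-04] 0.9997060376488812
scene 392.846144534243 392.846144534243 251.22209029135954 191.38563900809984 [1.11900938 0.14553891 0.48126498] [-0.29138071  0.55139158  0.69786992 -0.35219624]
top 499.135143068641 499.135143068641 256.4425982661382 200.94513485888984 [ 0.3913477  -0.00552458  0.8725865 ] [ 0.06460884 -0.69510026  0.71432996 -0.04892891]
```

View pics/scene0.png

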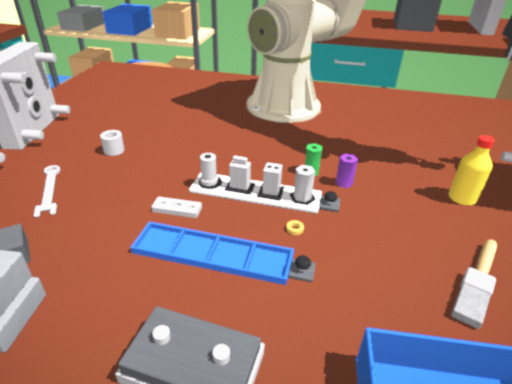

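View pics/top0.png

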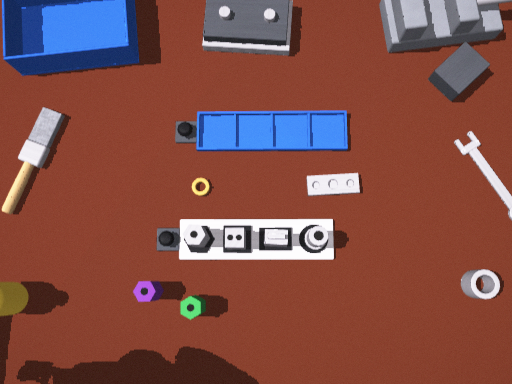

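The top view (image up = +x, left = +y) shows:
- **Stand:** around rows 220-258, with its knob at (167,239).
- **Inserts on the stand:** hex at (200,234), square at (236,238), blade at (276,237) and round at (316,236).
- **Tray:** around rows 111-151, with its knob at (185,130).
- **Look-alikes:** purple hex at (146,291) and green hex at (191,307), both off the stand. The grey one on the stand is the right one.

Next I'll look at an enlarged crop.

```bash
python3 - <<'E'
import cv2
t=cv2.imread('pics/top0.png')[210:330,130:350];cv2.imwrite('pics/top0s.png',cv2.resize(t,None,fx=3.6,fy=3.6,interpolation=cv2.INTER_CUBIC))
t=cv2.imread('pics/top0.png')[100:160,165:365];cv2.imwrite('pics/top0t.png',cv2.resize(t,None,fx=4,fy=4,interpolation=cv2.INTER_CUBIC))
t=cv2.imread('pics/scene0.png')[135:285,125:365];cv2.imwrite('pics/scene0c.png',cv2.resize(t,None,fx=3.3,fy=3.3,interpolation=cv2.INTER_CUBIC))
E
```

```text
(no output)
```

View pics/top0s.png

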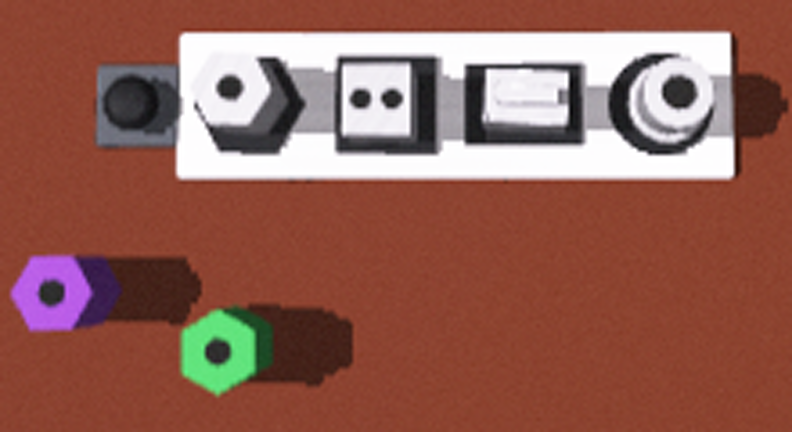

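View pics/top0t.png

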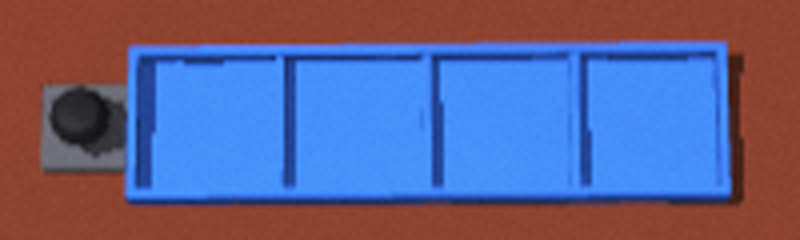

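View pics/scene0c.png

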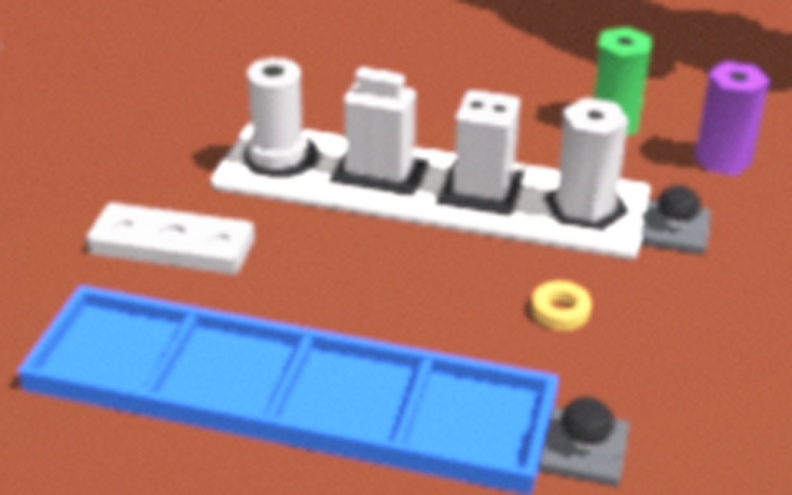

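```bash
cat > h.py <<'E'
import numpy as np, pickle, cv2
from scipy.spatial.transform import Rotation as R
def load(n): return pickle.load(open(n,'rb'))
def ray(f,p):
    q=f['orientation'];r=R.from_quat([q[1],q[2],q[3],q[0]])
    return np.array(f['eye']),r.apply([(p[0]-f['cx'])/f['fx'],(p[1]-f['cy'])/f['fy'],1.])
def onz(f,p,z):
    o,d=ray(f,p);return o+d*(z-o[2])/d[2]
def tri(f,p,g,q):
    a,u=ray(f,p);b,v=ray(g,q)
    s=np.linalg.lstsq(np.c_[u,-v],b-a,rcond=None)[0]
    P,Q=a+s[0]*u,b+s[1]*v;return (P+Q)/2,np.linalg.norm(P-Q)
def deproj(f,p):
    o,d=ray(f,p);i,j=int(round(p[1])),int(round(p[0]))
    return o+d*f['range_z'][i,j]
E
python3 - <<'E'
from h import *
np.set_printoptions(precision=4,suppress=True)
T,S=load('top0.pkl'),load('scene0.pkl')
cs=lambda p:(130+p[0]/3.6-.4,210+p[1]/3.6-.4)
ct=lambda p:(165+p[0]/4-.4,100+p[1]/4-.4)
cc=lambda p:(125+p[0]/3.3-.4,135+p[1]/3.3-.4)
H=dict(hex=((229,87),(596,115),.076),sq=((375,98),(487,104.5),.068),blade=((530,91),(380,78),.080),rnd=((680,93),(273,71),.072))
for k,(a,b,z) in H.items():
    P,e=tri(T,cs(a),S,cc(b));print(k,P,e,'exp z',z,onz(T,cs(a),z),'depth',deproj(T,cs(a)),deproj(S,cc(b)))
for nm,c,cor,z in(('stand',cs,[(179,33),(733,32),(736,180),(177,180)],.008),('tray',ct,[(130,47),(726,43),(730,199),(128,200)],.014)):
    Q=np.array([onz(T,c(p),z) for p in cor]);print(nm,Q[:,:2].tolist(),'centre',Q.mean(0),'ang',np.degrees(np.arctan2(*((Q[0]+Q[3]-Q[1]-Q[2])[:2])*[-1,1])),'len',np.linalg.norm((Q[0]+Q[3]-Q[1]-Q[2])/2),np.linalg.norm((Q[0]+Q[1]-Q[3]-Q[2])/2))
    print([deproj(T,c(p+0))[2] for p in np.array(cor)*.94+np.mean(cor,0)*.06])
# scene corners
for p in [(243,128),(213,186),(638,254),(651,184)]: print('stand sc',onz(S,cc(p),.008))
for p in [(82,290),(22,368),(532,487),(557,377)]: print('tray sc',onz(S,cc(p),.014))
E
```

```text
hex [0.4703 0.1126 0.0771] 0.0012218128850920136 exp z 0.076 [0.4704 0.1134 0.076 ] depth [0.4704 0.1134 0.0758] [0.4688 0.1119 0.076 ]
sq [0.4644 0.0476 0.0705] 0.0021145013017841397 exp z 0.068 [0.4644 0.0489 0.068 ] depth [0.4641 0.0486 0.0716] [0.458  0.0456 0.0663]
blade [ 0.4645 -0.02    0.0789] 0.0010736448750551307 exp z 0.08 [ 0.4645 -0.0205  0.08  ] depth [ 0.4646 -0.0206  0.0793] [ 0.4648 -0.0194  0.0791]
rnd [ 0.4626 -0.0876  0.0725] 0.0006986753487769987 exp z 0.072 [ 0.4625 -0.0874  0.072 ] depth [ 0.4624 -0.0873  0.073 ] [ 0.4598 -0.089   0.0708]
stand [[0.5041465037452403, 0.14780496866611662], [0.49700973441555096, -0.12075801008766002], [0.4259800271630515, -0.11864306203761667], [0.4330395294335862, 0.14880839976712604]] centre [0.465  0.0143 0.008 ] ang -1.5171164863448385 len 0.2681012003957693 0.07108544248754327
[np.float64(0.008789214722856209), np.float64(0.006483897109122783), np.float64(0.008041062826714795), np.float64(0.008699741045464116)]
tray [[0.6973345108202385, 0.11450383088369012], [0.6901501321235666, -0.15260937302565156], [0.6183549650807549, -0.15049468468194677], [0.6263911761998548, 0.11584097514051213]] centre [ 0.6581 -0.0182  0.014 ] ang -1.6343441347715653 len 0.2668329798633825 0.07139011662225389
[np.float64(0.01323150916940985), np.float64(0.012095308403716865), np.float64(0.013133688883322558), np.float64(0.014733617697660684)]
stand sc [ 0.4351 -0.1211  0.008 ]
stand sc [ 0.5028 -0.1173  0.008 ]
stand sc [0.5062 0.1476 0.008 ]
stand sc [0.4325 0.1494 0.008 ]
tray sc [ 0.6218 -0.1497  0.014 ]
tray sc [ 0.6866 -0.153   0.014 ]
tray sc [0.7029 0.1144 0.014 ]
tray sc [0.6268 0.1157 0.014 ]
```

The grasp heights agree between the two views, the depth readings and the text (tops at 0.077/0.0705/0.079/0.0725 m against 0.076/0.068/0.080/0.072 m). The stand measures 268x71 mm and its pads fall where expected.

From the stand's knob the order is hex, square, blade, round. They therefore go to tray y = -99, -33, +33 and +99 mm. I'll grip across the row (jaws along stand x), because the open fingers would hit neighbours along it. Next are the insert yaws and IK.

```bash
cat >> h.py <<'E'
def cloud(f):
    v,u=np.mgrid[0:384,0:512];z=f['range_z']
    q=f['orientation'];r=R.from_quat([q[1],q[2],q[3],q[0]]).as_matrix()
    c=np.stack([(u-f['cx'])/f['fx']*z,(v-f['cy'])/f['fy']*z,z],-1)
    return c@r.T+np.array(f['eye'])
E
python3 - <<'E'
from h import *
from workcell import ctrl
np.set_printoptions(precision=4,suppress=True)
W=cloud(load('top0.pkl'))
for k,(x,y),zl,zh in(('hex',(.4704,.113),.07,.082),('sq',(.4644,.0485),.062,.074),('blade',(.4645,-.0205),.058,.085),('rnd',(.4625,-.0874),.066,.078)):
    m=(abs(W[...,0]-x)<.03)&(abs(W[...,1]-y)<.03)&(W[...,2]>zl)&(W[...,2]<zh)
    p=W[m][:,:2];(c,sz,a)=cv2.minAreaRect((p*1000).astype(np.float32));print(k,m.sum(),np.array(c),np.array(sz),a,'z',np.median(W[m][:,2]))
def quat(yaw,s):
    y=np.array([np.cos(yaw),np.sin(yaw),0])*s;z=np.array([0,0,-1.]);x=np.cross(y,z)
    q=R.from_matrix(np.c_[x,y,z]).as_quat();return [q[3],*q[:3]]
yaw=np.radians(-1.55)
for s in(1,-1):
  for P in((.47,.113,.03),(.4625,-.0874,.03),(.4625,-.0874,.2),(.661,.08,.02),(.6555,-.117,.02),(.6555,-.117,.2)): print(s,P,ctrl.solve_ik(P,quat(yaw,s)))
E
```

```text
hex 349 [471.0402 112.3947] [35.352 31.244] 89.1180191040039 z 0.07582600136153139
sq 397 [465.0344  47.8066] [31.0894 31.2139] 88.30776977539062 z 0.06758758743399584
blade 348 [464.1296 -18.6631] [37.3048 23.0985] 88.291259765625 z 0.06657840801066633
rnd 304 [464.1649 -86.736 ] [29.1626 30.798 ] 86.58802032470703 z 0.07178923259053649
1 (0.47, 0.113, 0.03) [ 0.0697  0.3009 -0.5074  0.7625  0.      1.6675]
1 (0.4625, -0.0874, 0.03) [-0.3576  0.28   -0.538   0.7529  0.      1.2403]
1 (0.4625, -0.0874, 0.2) [-0.3576  0.125  -0.2717  1.1741  0.      1.2403]
1 (0.661, 0.08, 0.02) [ 0.      0.6116 -0.0202  0.9389  0.      1.5978]
1 (0.6555, -0.117, 0.02) [-0.2971  0.6117 -0.0201  0.939   0.      1.3008]
1 (0.6555, -0.117, 0.2) [-0.2971  0.504   0.2562  1.323   0.      1.3008]
-1 (0.47, 0.113, 0.03) [ 0.0697  0.3009 -0.5074  0.7625  0.     -1.4741]
-1 (0.4625, -0.0874, 0.03) [-0.3576  0.28   -0.538   0.7529  0.     -1.9013]
-1 (0.4625, -0.0874, 0.2) [-0.3576  0.125  -0.2717  1.1741  0.     -1.9013]
-1 (0.661, 0.08, 0.02) [ 0.      0.6116 -0.0202  0.9389  0.     -1.5437]
-1 (0.6555, -0.117, 0.02) [-0.2971  0.6117 -0.0201  0.939   0.     -1.8408]
-1 (0.6555, -0.117, 0.2) [-0.2971  0.504   0.2562  1.323   0.     -1.8408]
```

```bash
cat >> h.py <<'E'
from workcell import ctrl
def quat(yaw,s=1):
    y=np.array([np.cos(yaw),np.sin(yaw),0])*s;z=np.array([0,0,-1.]);x=np.cross(y,z)
    q=R.from_matrix(np.c_[x,y,z]).as_quat();return [q[3],*q[:3]]
YS,YT=np.radians(-1.55),np.radians(-1.6)
ZH=.165; G=.017
SRC=dict(hex=(.4707,.113),sq=(.4647,.048),blade=(.4643,-.0195),rnd=(.4632,-.087))
SLOT=dict(hex=-.099,sq=-.033,blade=.033,rnd=.099)
def dst(k):
    return np.array([.6585,-.0182])+SLOT[k]*np.array([-np.sin(YT),np.cos(YT)])
def st(tag):
    s=ctrl.state();print(tag,'t%.1f'%s['t'],np.round(s['eef_pos'],4),'F',np.round(s['wrist_force'],1),'w%.3f'%s['width'],flush=True);return s
def pick(k):
    x,y=SRC[k];ctrl.reach([x,y,ZH],quat(YS))
    ctrl.line_to([x,y,.012+G],feed=.1);st('down')
    ctrl.gripper_to(0.0,strength=60);s=st('grip')
    assert s['width']>.15
    ctrl.line_to([x,y,.012+G+.01],feed=.04);ctrl.line_to([x,y,ZH],feed=.12);ctrl.wait(.2);st('lift')
def place(k):
    x,y=dst(k);ctrl.line_to([x,y,ZH],frame=quat(YT),feed=.18)
    ctrl.line_to([x,y,.004+G+.008],feed=.12);ctrl.wait(.2)
    s=st('above');f0=s['wrist_force'][2];z=.004+G+.004
    ctrl.line_to([x,y,z],feed=.03)
    while z>.004+G-.003:
        z-=.0007;ctrl.line_to([x,y,z],feed=.02)
        f=ctrl.state()['wrist_force'][2]
        if f-f0>3: break
    st('set z-nom %.4f'%(z-.004-G))
    ctrl.gripper_to(.75);ctrl.wait(.1);st('rel')
    ctrl.line_to([x,y,ZH],feed=.15)
def snap(tag):
    for n in('scene','top'):
        f=ctrl.grab_frame(n);pickle.dump(f,open(f'{n}{tag}.pkl','wb'));cv2.imwrite(f'pics/{n}{tag}.png',f['frame'][...,::-1])
E
python3 -c "
from h import *
pick('hex');snap('1')"
```

```text
down t3.4 [0.4713 0.1131 0.0296] F [-0.5  0.8 -0.2] w1.004
grip t3.9 [0.4705 0.113  0.0294] F [-3.2 -0.8  5.2] w0.421
lift t5.7 [0.4702 0.113  0.1643] F [-0.2 -0.  -3.7] w0.426
```

View pics/scene1.png

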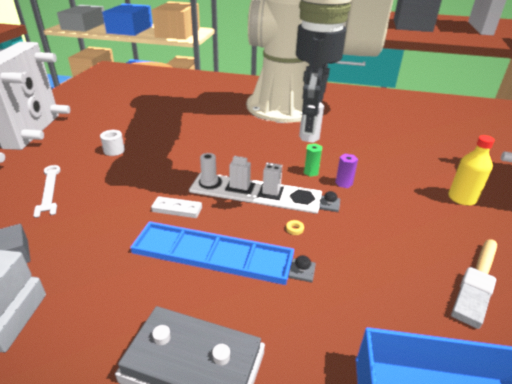

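View pics/top1.png

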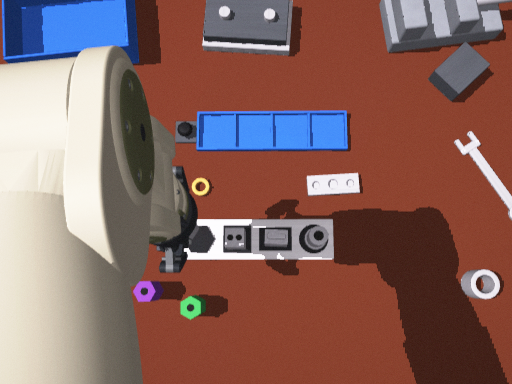

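The hex is held upright at scene pixel (311,122), its pad at (303,197) is clear, and nothing else has moved. Wrist force dropped by about 3.7 N, which fits its weight. I'll place it.

```bash
python3 -c "
from h import *
place('hex');snap('2')
t=cv2.imread('pics/scene2.png')[135:285,125:365];cv2.imwrite('pics/scene2c.png',cv2.resize(t,None,fx=3.3,fy=3.3,interpolation=cv2.INTER_CUBIC))"
```

```text
above t9.1 [ 0.6563 -0.1173  0.0298] F [ 0.1 -0.1 -4. ] w0.417
set z-nom -0.0002 t10.8 [ 0.6557 -0.1172  0.0214] F [-2.7  0.6  3. ] w0.419
rel t11.3 [ 0.6559 -0.1172  0.0208] F [0.5 0.7 0.6] w0.752
```

View pics/scene2c.png

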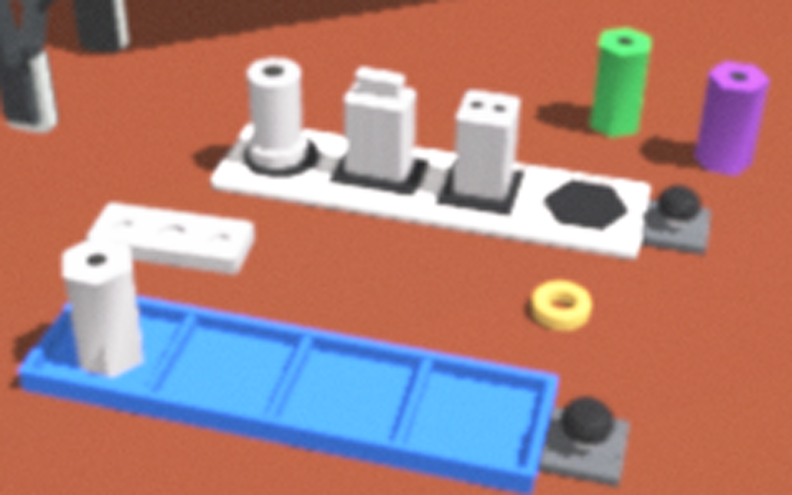

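The hex stands upright in the pocket farthest from the knob, at crop (100,310). Contact came within 0.2 mm of the expected height. Next is the square.

```bash
python3 -c "
from h import *
pick('sq');place('sq');snap('3')
t=cv2.imread('pics/scene3.png')[135:285,125:365];cv2.imwrite('pics/scene3c.png',cv2.resize(t,None,fx=3.3,fy=3.3,interpolation=cv2.INTER_CUBIC))"
```

```text
down t15.0 [0.4652 0.048  0.0295] F [-1.  -0.8 -0.3] w0.750
grip t15.4 [0.4646 0.048  0.0294] F [-2.3 -0.1  5. ] w0.371
lift t17.2 [0.4643 0.048  0.1643] F [ 0.1  0.1 -4.2] w0.365
above t20.1 [ 0.6582 -0.0513  0.0299] F [ 0.3  0.1 -4.5] w0.371
set z-nom -0.0002 t21.9 [ 0.6577 -0.0512  0.0215] F [-1.9  0.3  3.2] w0.363
rel t22.4 [ 0.6577 -0.0512  0.0208] F [ 0.3 -0.1 -0.3] w0.753
```

View pics/scene3c.png

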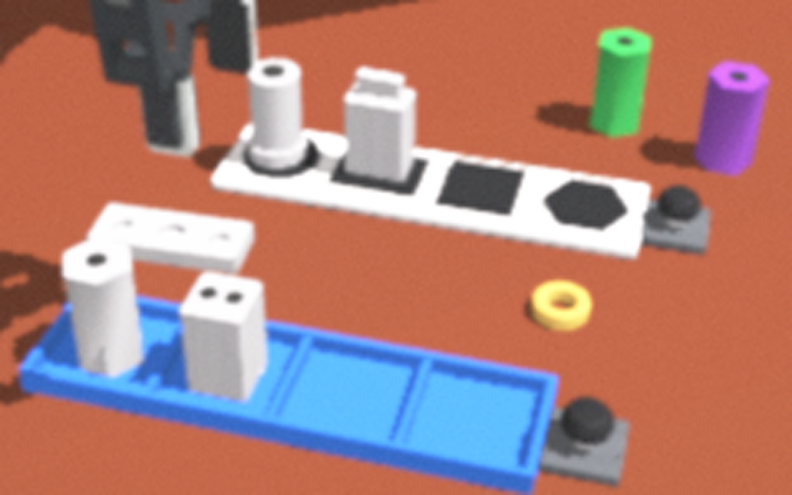

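View pics/top3.png

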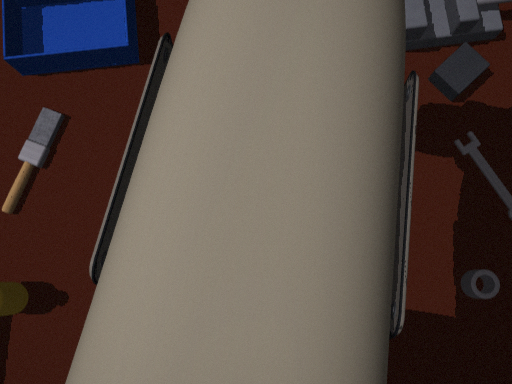

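The square stands upright in the next pocket, at crop (225,335). The blade and round have not been disturbed. I'll move both of those, then clear the arm and check.

```bash
python3 -c "
from h import *
pick('blade');place('blade');snap('4')
t=cv2.imread('pics/scene4.png')[135:285,125:365];cv2.imwrite('pics/scene4c.png',cv2.resize(t,None,fx=3.3,fy=3.3,interpolation=cv2.INTER_CUBIC))"
```

```text
down t25.9 [ 0.4648 -0.0196  0.0295] F [-0.2  0.1  0.2] w0.752
grip t26.3 [ 0.4642 -0.0196  0.0293] F [-1.5  0.1  3.6] w0.276
lift t28.1 [ 0.4638 -0.0194  0.1643] F [ 0.  -0.2 -4.8] w0.270
above t30.9 [0.66   0.0147 0.0298] F [ 0.1 -0.6 -4.2] w0.274
set z-nom -0.0002 t32.6 [0.6595 0.0148 0.0214] F [-2.   0.6  1.7] w0.274
rel t33.2 [0.6595 0.0148 0.0208] F [-1.2  0.8 -1.1] w0.747
```

View pics/scene4c.png

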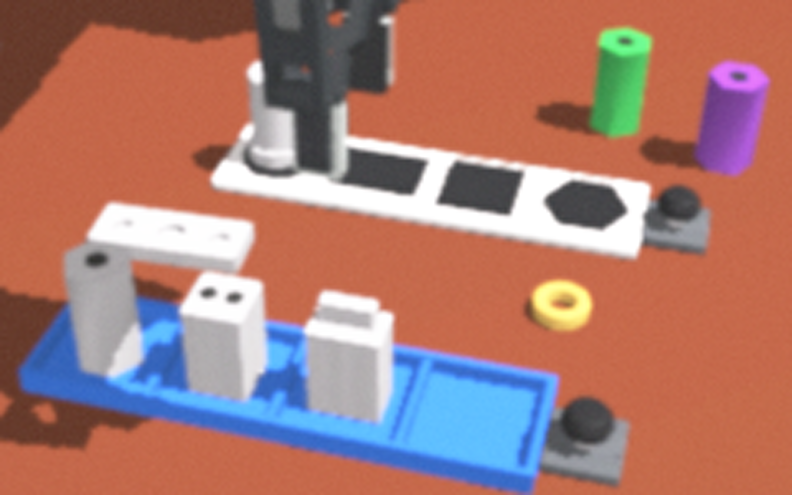

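The blade stands upright in the third pocket, at crop (350,355). The last one is the round insert.

```bash
python3 -c "
from h import *
pick('rnd');place('rnd')
ctrl.reach([.3,.45,.23],quat(YS));ctrl.wait(.3);st('clear');snap('5')
np.set_printoptions(precision=4,suppress=True)
W=cloud(load('top5.pkl'))
M=np.array([[np.cos(YT),np.sin(YT)],[-np.sin(YT),np.cos(YT)]])
for k,zl in(('hex',.06),('sq',.052),('blade',.05),('rnd',.056)):
    x,y=dst(k);m=(abs(W[...,0]-x)<.03)&(abs(W[...,1]-y)<.03)&(W[...,2]>zl)
    p=W[m];c,sz,a=cv2.minAreaRect((p[:,:2]*1000).astype(np.float32))
    A=np.linalg.lstsq(np.c_[p[:,:2],np.ones(len(p))],p[:,2],rcond=None)[0]
    print(k,'tray xy mm',M@(np.array(c)-[658.5,-18.2]),'slot',SLOT[k],'size',sz,a,'ztop',np.median(p[:,2]),'slope',A[:2])
t=cv2.imread('pics/scene5.png')[135:285,125:365];cv2.imwrite('pics/scene5c.png',cv2.resize(t,None,fx=3.3,fy=3.3,interpolation=cv2.INTER_CUBIC))
t=cv2.imread('pics/top5.png')[100:260,155:355];cv2.imwrite('pics/top5c.png',cv2.resize(t,None,fx=3.7,fy=3.7,interpolation=cv2.INTER_CUBIC))"
```

```text
down t36.8 [ 0.4637 -0.0872  0.0296] F [0.7 0.6 0.1] w0.749
grip t37.2 [ 0.4633 -0.0871  0.0295] F [-2.3  0.2  5.7] w0.359
lift t39.0 [ 0.4628 -0.0868  0.1643] F [-0.4  0.3 -3. ] w0.360
above t42.1 [0.6618 0.0808 0.0299] F [ 0.2 -0.1 -2.9] w0.362
set z-nom -0.0002 t43.9 [0.6614 0.0808 0.0216] F [-2.1  0.8  4. ] w0.359
rel t44.4 [0.6613 0.0807 0.0207] F [-0.1 -0.5 -0.1] w0.747
clear t47.7 [0.3005 0.4498 0.2299] F [ 0.4 -0.2  0.1] w0.748
hex tray xy mm [  2.4988 -98.4976] slot -0.099 size (35.221702575683594, 32.01151657104492) 82.9783706665039 ztop 0.06798942750966297 slope [ 0.046  -0.0009]
sq tray xy mm [  1.9486 -32.9114] slot -0.033 size (30.738605499267578, 32.22132110595703) 88.29385375976562 ztop 0.06008939250526202 slope [0.0566 0.0046]
blade tray xy mm [ 2.3889 33.3314] slot 0.033 size (37.69770812988281, 24.958707809448242) 87.97491455078125 ztop 0.058540545563260715 slope [0.1878 0.0048]
rnd tray xy mm [ 2.6471 99.1954] slot 0.099 size (31.123676300048828, 30.285961151123047) 25.041622161865234 ztop 0.06357313809441878 slope [0.0583 0.0152]
```

View pics/scene5c.png

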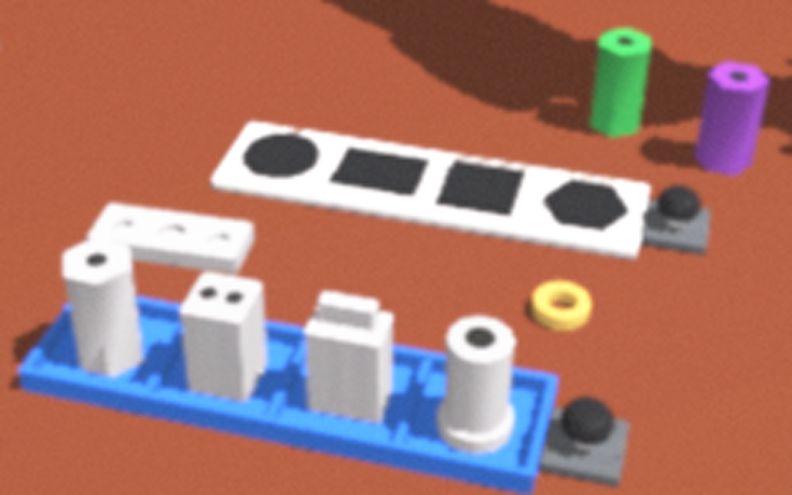

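View pics/top5c.png

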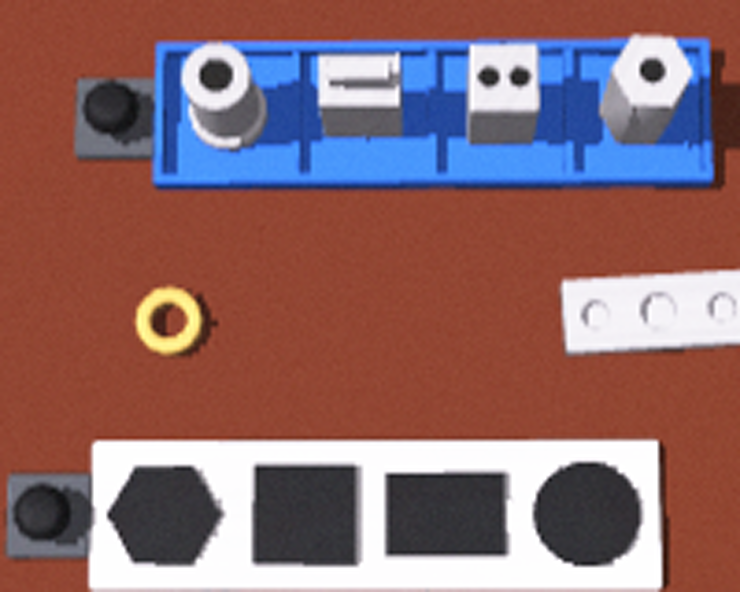

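The slope figures include points from the visible side faces, so I'll refit on the top faces only. I'll hand in only if that comes out flat.

```bash
python3 -c "
from h import *
W=cloud(load('top5.pkl'));ok=True
for k,zt in(('hex',.068),('sq',.060),('blade',.058),('rnd',.064)):
    x,y=dst(k);m=(abs(W[...,0]-x)<.03)&(abs(W[...,1]-y)<.03)&(abs(W[...,2]-zt)<.004)
    m=cv2.erode(m.astype(np.uint8),np.ones((3,3)))>0
    p=W[m];A=np.linalg.lstsq(np.c_[p[:,:2],np.ones(len(p))],p[:,2],rcond=None)[0]
    print(k,m.sum(),'ztop',np.median(p[:,2]),'slope',A[:2]);ok&=np.hypot(*A[:2])<.06
print(ok)
if ok: ctrl.finish_job();st('end')"
```

```text
hex 213 ztop 0.068188156277184 slope [-0.00586236  0.02730786]
sq 239 ztop 0.06020955449622212 slope [-0.00293031  0.00561252]
blade 78 ztop 0.0578866952939569 slope [-0.05650963 -0.00778646]
rnd 191 ztop 0.06398461918024212 slope [-0.01135942 -0.01762179]
True
the job is handed in; nothing more can be done
the job is handed in; nothing more can be done
```

All four inserts are standing in the tray in reverse order, and I handed the job in after about 48 s of robot time. The hand-in reported no verdict.

From the stand's knob the order was hex, square, blade, round. They now stand at tray y of about -98, -33, +33 and +99 mm.

Last checks before handing in:
- **Position:** along the row, all are within about 1 mm of their pocket centres. Across the row, all are about 2–2.6 mm off, against a limit of 15 mm.
- **Height:** the tops are within about 0.5 mm of where they should be when standing on the pocket floor.
- **Upright:** the refitted top faces slope 0.03 rad or less for hex, square and round. The blade's fit gave 0.057 rad from only 78 points beside its rib, so it is noisy. The scene picture shows it upright.
- **Arm:** it is parked clear of everything, and the green and purple look-alikes were not touched.

Two readings disagreed along the way:
- **Hex grip width:** the jaws read about 36 mm on the hex instead of 32 mm. It probably seated slightly turned; its final yaw is about 5° off the tray's, which does not affect the judged position.
- **First slope fit:** it included side-face points and read too steep, so I redid it on the top faces only.

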